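Hold the flat drift in the gauge window

TASK

Check the flat drift in the slotted gauge: slide the gauge's cover all the way back to its stop, then lift the flat-bladed drift out of the rack and pass it tip first down through the uncovered window. The program finishes while still holding the drift there: upright and still, the full-width part of its blade right through the window and its collar held about 20 mm above the gauge plate, not resting on it. Never let go of it at the end, and leave the other tools and parts where they are.

Things in the scene. Friction and masses are not known exactly. Their poses are not given: they have to be found in the camera images.
- cover (a joint): sliding cover plate of the gauge (steel, 44 x 44 x 4 mm, lying on the gauge plate between two rails 5 mm high), in metres: 0 = fully over the window, 0.060 = fully back at its stop, window uncovered. It starts somewhere from 0 to 0.020. It slides along the gauge's +y axis, needs about 2 to 4 N, and stays where it is left.
- cover_tab (a point): top centre of the cover's upright grip tab: a dark steel block 14 mm thick (gauge x) x 20 mm long (gauge y) x 26 mm high, standing on the 4 mm cover plate, its top 30 mm above the gauge plate and 140 mm above the table. Axes as the gauge. The tab stands 10 mm towards gauge +y from the cover's centre.
- gauge: slotted gauge, fixed to the table: a painted grey steel bridge, open in front and behind. Plate 80 mm (x) x 160 mm (y) x 10 mm, its top 110 mm above the table, on two 8 mm end cheeks (at y = -46 and y = +106 mm) and an 8 mm base. Origin on the table straight below the middle of the window; +z up, +y the way the cover slides open. Yaw within 0.4 rad; it may stand left or right of the robot.
- window (a point): middle of the window's mouth, at the top face of the gauge plate (110 mm above the table). The window is a straight slot through the 10 mm plate, 10 mm (gauge x) by 28 mm (gauge y): 2 mm wider and longer than the drift's blade, no lead-in. Below it is free air down to the base, 92 mm. Axes as the gauge.
- drift: the flat drift, a 0.2-0.4 kg steel tool hanging upright in a rack slot, axes nearly along the rack's; same turned half round. Origin: middle of the collar's underside, z up. Collar 22 (x) x 40 (y) x 6 mm, then a handle 14 (x) x 30 (y) mm from +6 to +56 mm, gripped across x. Below, flat blade 8 (x) x 26 (y) mm, full size to -50 mm, then tapering to 3 x 17 mm at the tip, at -75 mm.
- rack: wooden tool rack, fixed to the table: a plank 70 mm (x) x 240 mm (y) x 18 mm, its top 95 mm above the table, on two end legs. Three slots 14 mm (x) x 32 mm (y) at y = -72, 0 and +72 mm hold three tools that hang by their collars or heads, in any order. Origin on the table below the middle slot. Yaw within 0.4 rad; it stands on the other side from the gauge.
- punch: bystander in the rack: round tapered steel punch, collar 34 mm in diameter, round handle 20 mm in diameter up to +50 mm; origin at the underside of the collar.
- bolt: bystander in the rack: T-head bolt, flat head 24 x 42 x 12 mm and no handle; origin at the underside of the head.
- endcap: bystander: orange plastic tube end cap, 54 mm in diameter, 40 mm high, standing on the table; origin at its underside. Behind it, about 0.84 m from the robot, a fixed bench vise 205 mm high on a board (not part of the job).
- nutring: bystander: silver thumb nut ring, 44 mm across, 12 mm high, lying on the table; origin at its underside.
Things that resemble listed ones, but are neither listed nor needed, are in the scene too. Leave any pink or yellow look-alike of the drift alone.

How it is judged:
On the way, in this order (a step that is already met when the one before it is completed fails the run):
1. the cover is slid back to its stop (at least 50 of 60 mm) (value of joint cover above 0.05 m), for 0.2 s.
2. the drift is lifted clear of the rack in the fingers (height (world z) of drift above 0.155 m and contact force between the fingers and drift above 1 N), for 0.1 s.
At the end, for the whole second after the job is handed in: Cover back (joint over 0.050). Drift gripped by the fingers (over 1 N) and still (under 20 mm/s) in the window: collar underside 8 to 34 mm above the plate, axis within 6 mm of the window's middle, upright within 0.15 rad, blade along the slot within 0.25 rad. Bystanders in place (value of joint cover above 0.05 m and z of drift in the frame of window between 0.008 and 0.034 m and horizontal distance between drift and window below 0.006 m and angle between drift's own z axis and vertical below 0.15 rad and angle between the y axis of drift and the y axis of window, either way round below 0.25 rad and contact force between the fingers and drift above 1 N and linear speed of drift below 0.02 m/s); the arm keeps its last pose, push and grip.
It fails at once if the round punch is moved from its place (more than 30 mm) (distance of punch from where it was at the start of the episode above 0.03 m).
It fails at once if the T-head bolt is moved from its place (more than 30 mm) (distance of bolt from where it was at the start of the episode above 0.03 m).
It fails at once if the orange end cap is moved from its place (more than 30 mm) (distance of endcap from where it was at the start of the episode above 0.03 m).
It fails at once if the thumb nut ring is moved from its place (more than 30 mm) (distance of nutring from where it was at the start of the episode above 0.03 m).
It also fails if it takes over 56 s, if anything falls off the work surface, if the arm or the gripper's body presses on something with over 40 N, if the wrist force passes 120 N, or if a joint passes its speed limit or range.

ROBOT

A 6-joint arm with a two-finger parallel gripper is mounted at the origin on the work surface. World frame = base frame: x ahead of the robot, y to its left, z up, the work surface at z = 0. Lengths are in m, angles in rad, forces in N, time in s.
With the tool pointing down it reaches from about 0.35 to 0.975 m from the base axis. Payload 4.9 kg.
Tool frame: the origin (TCP) lies on the centre line of the jaws, within the pads' length; the fingertips stand 8 mm ahead of it and the grasp point (between the pads) lies 11 mm behind it; z points along the fingers, y is the line along which they close (so a half turn about z gives the same grasp; the last joint's range is limited). The gripper opens to 85 mm and grips with 20 to 120 N. Pads are 22 mm wide; open, the fingers measure 114 mm over their backs; the gripper's body (76 mm by 85 mm) begins 54 mm behind the grasp point. The pads swing forward as they close: fully open they stand 13 mm farther back than shut.
Start: joints at [-1.343, 0.053, 1.613, -0, 1.476, -0.119], TCP at [0.212, -0.588, 0.239] pointing down, gripper open.
Joint ranges: [-3.01, 3.01], [-1.01, 2.22], [0.06, 2.58], [-1.02, 4.17], [0.09, 2.62], [-3.14, 3.14]. Speed limits (rad/s): [2.57, 2.57, 3.14, 3.14, 3.14, 3.14].

INTERFACE

Orientations are given as a rotation vector (axis times angle).
In Python, from station import ctrl gives the robot as it stands.
- The arm moves only by the tool advance, called after "Call:" as name([rows], argument=value, ...), one row to a line, values as JSON. Schema: {"type":"object","properties":{"offsets":{"type":"array","items":{"type":"object","properties":{"finger_gap":{"type":"number"},"d":{"type":"array","items":{"type":"number"},"minItems":3,"maxItems":3},"rotvec":{"type":"array","items":{"type":"number"},"minItems":3,"maxItems":3}},"additionalProperties":false,"required":["finger_gap"]},"minItems":1,"maxItems":20},"force":{"type":"number"},"only":{"type":"string"},"quiet":{"type":"boolean"},"lines":{"type":"string"}},"required":["offsets"],"additionalProperties":false}. offsets is a list of rows, 1 to 20 of them, each an object with the fields finger_gap (the finger opening in m), d (a list: dx, dy, dz in fractions of the full range, 1 being 1 m), rotvec (a list: a rotation vector rx, ry, rz in a scale on which 1.0 is pi/2 rad); a field left out counts as zero (the opening has to be given); each row is the pose to reach, as a shift and turn from the pose commanded when the call began, along the tool's axes at that moment; what a row does not reach only later rows make up. A row lasts 1/12 s, in which the tool goes at most 0.0417 m and 0.125 rad, less where a joint would pass 70% of its speed; a pose out of reach is approached as far as the arm can. The fingers move at their own pace and stop on an object; force is the grip in N (left out, the last holds). Time passes only in rows, so rows that do not move let the fingers close. The tool returns the time, the measured TCP pose, the force, the opening and the grip force at its end. only (a regular expression) keeps the lines of the reply that match it, lines (a string "A,B") keeps lines A to B, and quiet returns only ok. No shift or turn number may pass 1 either way. Input that does not fit is refused with a message, and nothing moves.
- ctrl.get_obs(): the state, without advancing time (a new reading comes with each control period).
- ctrl.get_image(name): name is "side" or "top"; returns the picture (400x640x3 uint8, red, green, blue); there is no depth.
- ctrl.camera_params(name): a dict with "fx", "fy", "cx", "cy" (pixels), "T" (4x4, takes a point from camera to world coordinates). Camera axes: x right, y down, z forward; pixel columns grow to the right and rows downward; lengths in m; the calibration is good to about 2 mm. A picture is of the moment at which its call begins. camera_params takes no time and is no camera call.
- ctrl.finish_job(): hands the job in; it is judged then, once.
Trained networks look in the newest picture that a camera, given by its name, has taken for a name from the list of things; names that differ only in an ending like _2 or _b are one class to them, and where a whole thing is asked for, a point or a joint stands for the part that bears it (a point fixed in the world has none). Each returns a list of dicts, best first, with "p" (0 to 1); they miss things now and then, are a little off and sometimes report something else, mostly with a low value. They report only what shows in the picture. A call takes as long as a camera call. They do not tell look-alikes from the thing itself.
- ctrl.find_in(camera, thing): "extent" ([left, top, right, bottom] in pixels, round what is visible of it).
- ctrl.cut_out(camera, thing): "mask" (400x640 bool, what is visible of it) and "extent" ([left, top, right, bottom] in pixels, round what is visible of it).
- ctrl.tip_of(camera, thing): "xy" ([column, row] in pixels: a listed point, or the origin of a listed thing).
The state is a dict: "t": time; "q": joint angles; "dq": joint speeds; "effort": joint torques, N m; "tool_pos": TCP position; "tool_rot": TCP orientation; "contact_force": force on the tool from outside, world axes, zero at the start; "wrist_torque": the same for the moment, N m; "opening": finger opening in m; "grip_force": force on a finger pad.
Only numpy, scipy, OpenCV 4.12 (cv2) and the standard library are available. Lean on these libraries where they do the work, as an engineer would, in place of code of your own. Each camera call takes 0.05 s, during which the arm holds its last target. There are 200 camera calls.

## Working session

There is one attempt and no reset: what is moved stays moved. The work goes in short steps, Python scripts to look and compute and a tool call to move; the robot and the scene stay as the last step left them, time stands still between calls to the robot, and variables do not carry over. Pictures are saved under pics/ and viewed, at most 10 in all, crops included, and the job is handed in when it is done.

```bash
mkdir -p pics; ls
```

Create h.py:
```python
import numpy as np, cv2
from station import ctrl
from scipy.spatial.transform import Rotation as R
def ray(cam,uv):
    p=ctrl.camera_params(cam);T=np.array(p["T"])
    d=T[:3,:3]@np.array([(uv[0]-p["cx"])/p["fx"],(uv[1]-p["cy"])/p["fy"],1]);return T[:3,3],d
def atz(cam,uv,z):
    o,d=ray(cam,uv);return o+d*(z-o[2])/d[2]
def proj(cam,P):
    p=ctrl.camera_params(cam);T=np.array(p["T"]);P=np.atleast_2d(P)
    c=(P-T[:3,3])@T[:3,:3];return np.c_[c[:,0]/c[:,2]*p["fx"]+p["cx"],c[:,1]/c[:,2]*p["fy"]+p["cy"]]
def save(cam,name):
    im=np.array(ctrl.get_image(cam));cv2.imwrite("pics/"+name,im[:,:,::-1]);return im
```

Run:
```python
from h import *
o=ctrl.get_obs();print({k:np.round(v,3) for k,v in o.items()})
for c in("top","side"):
    save(c,c+"0.png");p=ctrl.camera_params(c);print(c,p["fx"],np.round(p["T"],3).tolist())
    for th in("gauge","rack","drift","window","cover_tab","punch","bolt","endcap","nutring"):
        print(th,[(round(r["p"],2),np.round(r["xy"]).tolist()) for r in ctrl.tip_of(c,th)][:4],[(round(r["p"],2),np.round(r["extent"]).tolist()) for r in ctrl.find_in(c,th)][:3])
a=cv2.imread("pics/top0.png");b=cv2.imread("pics/side0.png");print(a.shape)
```

```text
pics
{'t': np.float64(0.0), 'q': array([-1.343,  0.053,  1.614, -0.   ,  1.476, -0.119]), 'dq': array([ 0.001, -0.001, -0.   , -0.   , -0.002,  0.001]), 'effort': array([-1.0000e-03, -3.9368e+01, -3.7018e+01, -0.0000e+00,  7.0000e-03,
        0.0000e+00]), 'tool_pos': array([ 0.212, -0.587,  0.238]), 'tool_rot': array([-3.092, -0.542,  0.   ]), 'contact_force': array([0.028, 0.516, 0.475]), 'wrist_torque': array([ 0.029,  0.009, -0.016]), 'grip_force': np.float64(0.0), 'opening': np.float64(0.086)}
top 481.19655719046847 [[-0.032, -0.977, 0.212, 0.388], [-0.999, 0.032, -0.002, 0.011], [-0.005, -0.212, -0.977, 0.966], [0.0, 0.0, 0.0, 1.0]]
gauge [(0.55, [212.0, 244.0])] [(0.83, [137.0, 211.0, 246.0, 271.0])]
rack [(0.86, [423.0, 219.0]), (0.26, [205.0, 234.0])] [(0.85, [359.0, 180.0, 498.0, 253.0]), (0.27, [135.0, 213.0, 242.0, 269.0])]
drift [(0.78, [321.0, 203.0]), (0.7, [431.0, 158.0]), (0.68, [328.0, 254.0]), (0.67, [395.0, 220.0])] [(0.77, [379.0, 270.0, 410.0, 288.0]), (0.6, [313.0, 191.0, 333.0, 216.0]), (0.58, [382.0, 214.0, 407.0, 231.0])]
window [(0.62, [202.0, 235.0])] [(0.
[... 726 characters left out ...]
.0, 419.0, 212.0])]
drift [(0.98, [310.0, 154.0]), (0.93, [326.0, 226.0]), (0.81, [379.0, 165.0])] [(0.85, [376.0, 139.0, 389.0, 169.0]), (0.8, [291.0, 146.0, 345.0, 165.0]), (0.61, [302.0, 206.0, 358.0, 246.0])]
window [(0.96, [278.0, 287.0]), (0.31, [262.0, 220.0])] [(0.68, [209.0, 252.0, 325.0, 400.0]), (0.53, [247.0, 198.0, 269.0, 230.0])]
cover_tab [(0.87, [271.0, 284.0])] [(0.86, [258.0, 270.0, 296.0, 304.0])]
punch [(0.86, [402.0, 120.0])] [(0.78, [391.0, 98.0, 412.0, 127.0])]
bolt [(0.7, [391.0, 142.0])] []
endcap [(0.9, [259.0, 222.0]), (0.56, [294.0, 181.0])] [(0.98, [244.0, 200.0, 273.0, 228.0])]
nutring [(0.56, [297.0, 180.0])] [(0.81, [286.0, 168.0, 303.0, 188.0])]
(400, 640, 3)
```

Run:
```python
import cv2
a=cv2.imread("pics/top0.png");b=cv2.imread("pics/side0.png")
cv2.imwrite("pics/t1.png",cv2.resize(a[120:300,120:520],(800,360),interpolation=cv2.INTER_CUBIC))
cv2.imwrite("pics/s1.png",cv2.resize(b[90:400,190:440],None,fx=1.93,fy=1.93,interpolation=cv2.INTER_CUBIC))
```

```text
(no output)
```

View pics/t1.png

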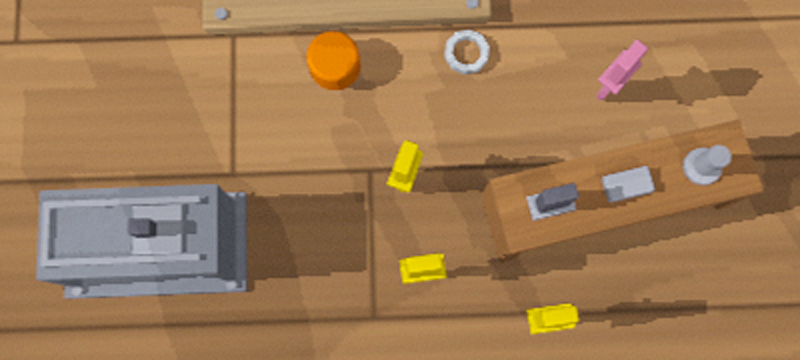

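View pics/s1.png

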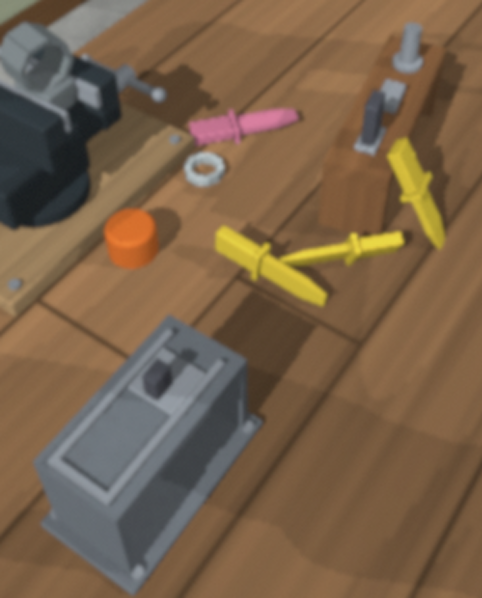

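Add to h.py:
```python
from scipy.optimize import minimize
def seg(a,b,n=60): return np.linspace(a,b,n)
def rect(hx,y0,y1,z):
    c=np.array([[-hx,y0,z],[hx,y0,z],[hx,y1,z],[-hx,y1,z]]);return np.vstack([seg(c[i],c[(i+1)%4]) for i in range(4)])
def W(p,M,z=0):
    c,s=np.cos(p[2]),np.sin(p[2]);return np.c_[p[0]+c*M[:,0]-s*M[:,1],p[1]+s*M[:,0]+c*M[:,1],M[:,2]+z]
S=4
def dts(ims,lo=40,hi=90):
    D={}
    for c,im in ims.items():
        g=cv2.GaussianBlur(cv2.resize(im,None,fx=S,fy=S,interpolation=cv2.INTER_CUBIC),(0,0),2.5)
        e=np.zeros(g.shape[:2],np.uint8)
        for k in range(3): e|=cv2.Canny(g[:,:,k],lo/2,hi/2)
        D[c]=cv2.distanceTransform(255-e,cv2.DIST_L2,5)/S
    return D
def cost(p,M,D,cap=3):
    t=0
    for c in D:
        uv=(proj(c,W(p,M))+.5)*S-.5;d=cv2.remap(D[c],uv[:,0].astype(np.float32).reshape(-1,1),uv[:,1].astype(np.float32).reshape(-1,1),cv2.INTER_LINEAR,borderMode=cv2.BORDER_REPLICATE)
        t+=np.minimum(d,cap).mean()
    return t/len(D)
def fit(p0,M,D,sp=(.012,.012,.1)):
    rng=np.random.default_rng(0);best=None
    C=[np.array(p0)+rng.uniform(-1,1,3)*sp for _ in range(600)]+[np.array(p0)]
    C.sort(key=lambda p:cost(p,M,D,6))
    for p in C[:8]:
        r=minimize(cost,p,(M,D),method="Nelder-Mead",options=dict(initial_simplex=p+np.vstack([np.zeros(3),np.diag([.003,.003,.03])]),xatol=1e-5,fatol=1e-4))
        if best is None or r.fun<best.fun: best=r
    return best.x,best.fun
GM=rect(.04,-.05,.11,.110)
RM=rect(.035,-.12,.12,.095)
DM=np.vstack([rect(.011,-.02,.02,.006),rect(.007,-.015,.015,.056),rect(.007,-.015,.015,.056)])
```

Run:
```python
from h import *
ims={c:cv2.imread(f"pics/{c}0.png")[:,:,::-1].copy() for c in("top","side")}
D=dts(ims)
cr=np.array([[38,193],[218,185],[222,275],[38,280]])/2+120
Q=np.array([atz("top",u,.11) for u in cr]);print(Q.round(3),np.linalg.norm(np.diff(Q,axis=0),axis=1))
print("tab top/side",atz("top",(191,233),.14).round(4),atz("top",(187,233),.14).round(4),atz("side",(271,284),.14).round(4))
m=Q.mean(0)
g0=[m[0],m[1]-.03,0.03]
for cs in(["top"],["side"],["top","side"]):
    print("gauge",cs,fit(g0,GM,{c:D[c] for c in cs}))
rc=np.array([[485,185],[735,122],[762,190],[505,258]])/2+120
Q=np.array([atz("top",u,.095) for u in rc]);print(Q.round(3))
d0=atz("top",(396.5,220),.095);b0=atz("top",(434,213),.105);pp=atz("top",(471,201),.095);print("drift",d0,"bolt",b0,"punch",pp, atz("side",(379,165),.095))
for cs in(["top"],["side"],["top","side"]):
    DD={c:D[c] for c in cs}
    yaw=np.arctan2(-(d0-pp)[0],(d0-pp)[1])
    print("rack",cs,fit([b0[0],b0[1],yaw],RM,DD))
    Mz=DM+[0,0,.095]
    print("drift",cs,fit([d0[0],d0[1],yaw],Mz,DD))
```

```text
[[0.54  0.33  0.11 ]
 [0.542 0.168 0.11 ]
 [0.461 0.164 0.11 ]
 [0.462 0.327 0.11 ]] [0.16249305 0.08109886 0.16294944]
tab top/side [0.5028 0.228  0.14  ] [0.503  0.2349 0.14  ] [0.5007 0.2332 0.14  ]
gauge ['top'] (array([0.50373028, 0.21933498, 0.00638174]), np.float64(0.12814198434352875))
gauge ['side'] (array([0.5038771 , 0.21746528, 0.00080345]), np.float64(1.3859121799468994))Traceback (most recent call last):
  File "<stdin>", line 10, in <module>
  File "h.py", line 38, in fit
    C.sort(key=lambda p:cost(p,M,D,6))
    ~~~~~~^^^^^^^^^^^^^^^^^^^^^^^^^^^^
  File "h.py", line 38, in <lambda>
    C.sort(key=lambda p:cost(p,M,D,6))
                        ~~~~^^^^^^^^^
  File "h.py", line 32, in cost
    uv=(proj(c,W(p,M))+.5)*S-.5;d=cv2.remap(D[c],uv[:,0].astype(np.float32).reshape(-1,1),uv[:,1].astype(np.float32).reshape(-1,1),cv2.INTER_LINEAR,borderMode=cv2.BORDER_REPLICATE)
        ~~~~^^^^^^^^^^
  File "h.py", line 10, in proj
    p=ctrl.camera_params(cam);T=np.array(p["T"]);P=np.atleast_2d(P)
ValueError: time passes only in moves, steps and waits
```

```bash
sed -i 's/ctrl.camera_params(cam)/CP(cam)/' h.py; sed -i '3a import functools\n@functools.lru_cache(None)\ndef CP(c): return ctrl.camera_params(c)' h.py
```

Run:
```python
from h import *
ims={c:cv2.imread(f"pics/{c}0.png")[:,:,::-1].copy() for c in("top","side")}
D=dts(ims)
print("gauge",fit([.5037,.2185,.005],GM,D))
d0=atz("top",(396.5,220),.095);b0=atz("top",(434,213),.105);pp=atz("top",(471,201),.095);print("drift",d0,"bolt",b0,"punch",pp, atz("side",(379,165),.095))
yaw=np.arctan2(-(d0-pp)[0],(d0-pp)[1]);print(yaw)
for cs in(["top"],["side"],["top","side"]):
    DD={c:D[c] for c in cs}
    print("rack",cs,fit([b0[0],b0[1],yaw],RM,DD))
    print("drift",cs,fit([d0[0],d0[1],yaw],DM+[0,0,.095],DD))
```

```text
gauge (array([0.50380426, 0.21929801, 0.00540506]), np.float64(0.847868025302887))
drift [ 0.52065539 -0.13580863  0.095     ] bolt [ 0.52970694 -0.20286707  0.105     ] punch [ 0.55148823 -0.27529687  0.095     ] [ 0.51903533 -0.12574386  0.095     ]
0.21754453233036594
rack ['top'] (array([ 0.53325534, -0.20307853,  0.20859322]), np.float64(1.007455587387085))
drift ['top'] (array([ 0.51804619, -0.13173221,  0.23116079]), np.float64(0.4183771014213562))
rack ['side'] (array([ 0.51471822, -0.21027688,  0.2299658 ]), np.float64(2.1729137897491455))
drift ['side'] (array([ 0.51751431, -0.13107821,  0.15096681]), np.float64(1.2079501152038574))
rack ['top', 'side'] (array([ 0.5117166 , -0.20805403,  0.21765484]), np.float64(1.7657055854797363))
drift ['top', 'side'] (array([ 0.51788818, -0.13173369,  0.20399379]), np.float64(0.8293511271476746))
```

Add to h.py:
```python
def rel(P,ang):
    "row to TCP position P, tool down, tool y at world angle ang"
    o=ctrl.get_obs();R0=R.from_rotvec(o["tool_rot"])
    y=np.array([np.cos(ang),np.sin(ang),0]);z=np.array([0,0,-1.]);Rt=R.from_matrix(np.c_[np.cross(y,z),y,z])
    print("t",round(float(o["t"]),2),"row",(R0.inv().apply(np.array(P)-o["tool_pos"])).round(4),(R0.inv()*Rt).as_rotvec().round(4),"F",np.round(o["contact_force"],1))
```

Run:
```python
from h import *
rel([.5037,.180,.20],0.006)
```

```text
t 1.9 row [ 0.5349 -0.623   0.0393] [-0.00e+00 -1.00e-04 -1.23e+00] F [ 0.4  0.9 -0.5]
```

The manual's scale: turns go in shares of pi/2 rad. Converting my numbers, -1.23 rad / 1.5708 = -0.783.

Call:
advance([
  {"finger_gap": 0, "d": [0.535, -0.623, 0.02], "rotvec": [0, 0, -0.783]},
  {"finger_gap": 0, "d": [0.535, -0.623, 0.02], "rotvec": [0, 0, -0.783]},
  {"finger_gap": 0, "d": [0.535, -0.623, 0.02], "rotvec": [0, 0, -0.783]},
  {"finger_gap": 0, "d": [0.535, -0.623, 0.02], "rotvec": [0, 0, -0.783]},
  {"finger_gap": 0, "d": [0.535, -0.623, 0.02], "rotvec": [0, 0, -0.783]},
  {"finger_gap": 0, "d": [0.535, -0.623, 0.02], "rotvec": [0, 0, -0.783]},
  {"finger_gap": 0, "d": [0.535, -0.623, 0.02], "rotvec": [0, 0, -0.783]},
  {"finger_gap": 0, "d": [0.535, -0.623, 0.02], "rotvec": [0, 0, -0.783]},
  {"finger_gap": 0, "d": [0.535, -0.623, 0.02], "rotvec": [0, 0, -0.783]},
  {"finger_gap": 0, "d": [0.535, -0.623, 0.02], "rotvec": [0, 0, -0.783]},
  {"finger_gap": 0, "d": [0.535, -0.623, 0.02], "rotvec": [0, 0, -0.783]},
  {"finger_gap": 0, "d": [0.535, -0.623, 0.02], "rotvec": [0, 0, -0.783]},
  {"finger_gap": 0, "d": [0.535, -0.623, 0.02], "rotvec": [0, 0, -0.783]},
  {"finger_gap": 0, "d": [0.535, -0.623, 0.02], "rotvec": [0, 0, -0.783]},
  {"finger_gap": 0, "d": [0.535, -0.623, 0.02], "rotvec": [0, 0, -0.783]},
  {"finger_gap": 0, "d": [0.535, -0.623, 0.02], "rotvec": [0, 0, -0.783]},
  {"finger_gap": 0, "d": [0.535, -0.623, 0.02], "rotvec": [0, 0, -0.783]},
  {"finger_gap": 0, "d": [0.535, -0.623, 0.02], "rotvec": [0, 0, -0.783]},
  {"finger_gap": 0, "d": [0.535, -0.623, 0.02], "rotvec": [0, 0, -0.783]},
  {"finger_gap": 0, "d": [0.535, -0.623, 0.02], "rotvec": [0, 0, -0.783]},
], force=20)

```text
t: 3.57
tool_pos: [0.5043, 0.1832, 0.2193]
tool_rot: [-2.212, -2.23, -0.001]
contact_force: [-0.7, 0.3, -0.2]
opening: -0.0001
grip_force: 0.0
```

```bash
python3 -c "
from h import *
rel([.5037,.180,.128],0.006)"
```

```text
t 3.57 row [-0.0033 -0.0006  0.0913] [ 0.0005 -0.0008  0.0021] F [-0.7  0.3 -0.2]
```

Call:
advance([
  {"finger_gap": 0, "d": [-0.003, 0, 0.04]},
  {"finger_gap": 0, "d": [-0.003, 0, 0.08]},
  {"finger_gap": 0, "d": [-0.003, 0, 0.091]},
  {"finger_gap": 0, "d": [-0.003, 0, 0.091]},
])

```text
t: 3.9
tool_pos: [0.5006, 0.1764, 0.1238]
tool_rot: [-2.211, -2.225, 0.012]
contact_force: [0.2, -0.1, -1.2]
opening: -0.0001
grip_force: 0.0
```

Call:
advance([
  {"finger_gap": 0, "d": [0.02, 0, 0]},
  {"finger_gap": 0, "d": [0.04, 0, 0]},
  {"finger_gap": 0, "d": [0.055, 0, 0]},
  {"finger_gap": 0, "d": [0.065, 0, 0]},
  {"finger_gap": 0, "d": [0.075, 0, 0]},
  {"finger_gap": 0, "d": [0.08, 0, 0]},
  {"finger_gap": 0, "d": [0.08, 0, 0]},
])

```text
t: 4.48
tool_pos: [0.5042, 0.258, 0.1298]
tool_rot: [2.214, 2.228, 0.005]
contact_force: [0.1, -0.6, -0.7]
opening: 0.0003
grip_force: 0.0
```

Call:
advance([
  {"finger_gap": 0, "d": [0.004, 0, 0]},
  {"finger_gap": 0, "d": [0.008, 0, 0]},
  {"finger_gap": 0, "d": [0.01, 0, 0]},
  {"finger_gap": 0, "d": [0.01, 0, 0]},
])

```text
t: 4.82
tool_pos: [0.5034, 0.2673, 0.1284]
tool_rot: [-2.215, -2.228, -0.001]
contact_force: [0.7, -0.2, 0.2]
opening: -0.0003
grip_force: 0.2
```

Call:
advance([
  {"finger_gap": 0, "d": [0.002, 0, 0]},
  {"finger_gap": 0, "d": [0.004, 0, 0]},
  {"finger_gap": 0, "d": [0.004, 0, 0]},
])

```text
t: 5.07
tool_pos: [0.5033, 0.2688, 0.1283]
tool_rot: [2.212, 2.226, -0.007]
contact_force: [0.8, -10.0, 3.4]
opening: -0.0
grip_force: 4.9
```

Run:
```python
from h import *
o=ctrl.get_obs();print(o["tool_pos"].round(4),o["contact_force"].round(1))
im=save("top","top2.png");cv2.imwrite("pics/t2.png",cv2.resize(im[190:290,120:260,::-1],None,fx=4,fy=4,interpolation=cv2.INTER_CUBIC))
print(ctrl.tip_of("top","cover_tab"),ctrl.tip_of("top","window"))
```

```text
[0.5033 0.2688 0.1283] [  0.8 -10.    3.4]
[{'xy': [202.6, 234.1], 'p': 0.71}] [{'xy': [202.3, 234.4], 'p': 0.97}]
```

View pics/t2.png

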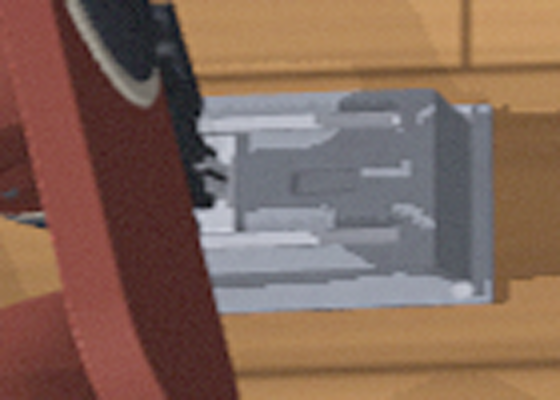

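Call:
advance([
  {"finger_gap": 0, "d": [-0.01, 0, 0]},
  {"finger_gap": 0, "d": [-0.01, 0, -0.03]},
  {"finger_gap": 0, "d": [-0.02, 0, -0.07]},
  {"finger_gap": 0, "d": [-0.02, 0, -0.11]},
  {"finger_gap": 0, "d": [-0.02, 0, -0.11]},
])

```text
t: 5.63
tool_pos: [0.5072, 0.2522, 0.2483]
tool_rot: [2.211, 2.223, 0.023]
contact_force: [1.3, -0.1, 2.3]
opening: 0.0003
grip_force: 0.0
```

Run:
```python
from h import *
for u in((394,279),(323,203),(331,254)): print("yellow",atz("top",u,.0).round(3),atz("top",u,.1).round(3))
for u in((310,154),(326,226)): print("side",atz("side",u,.0).round(3),atz("side",u,.1).round(3))
rel([.518,-.1317,.24],0.21)
```

```text
yellow [ 0.418 -0.139  0.   ] [ 0.415 -0.123  0.1  ]
yellow [ 0.575 -0.004  0.   ] [ 0.556 -0.003  0.1  ]
yellow [ 0.471 -0.016  0.   ] [ 0.462 -0.014  0.1  ]
side [ 0.718 -0.162  0.   ] [ 0.649 -0.069  0.1  ]
side [ 0.561  0.001 -0.   ] [0.515 0.07  0.1  ]
t 5.63 row [-0.384   0.0086  0.006 ] [ 0.015  -0.0048 -0.2045] F [ 1.3 -0.1  2.3]
```

Converted, -0.204 rad / 1.5708 = -0.1299.

Call:
advance([
  {"finger_gap": 0.07, "d": [-0.384, 0.012, 0], "rotvec": [0, 0, -0.1299]},
  {"finger_gap": 0.07, "d": [-0.384, 0.012, 0], "rotvec": [0, 0, -0.1299]},
  {"finger_gap": 0.07, "d": [-0.384, 0.012, 0], "rotvec": [0, 0, -0.1299]},
  {"finger_gap": 0.07, "d": [-0.384, 0.012, 0], "rotvec": [0, 0, -0.1299]},
  {"finger_gap": 0.07, "d": [-0.384, 0.012, 0], "rotvec": [0, 0, -0.1299]},
  {"finger_gap": 0.07, "d": [-0.384, 0.012, 0], "rotvec": [0, 0, -0.1299]},
  {"finger_gap": 0.07, "d": [-0.384, 0.012, 0], "rotvec": [0, 0, -0.1299]},
  {"finger_gap": 0.07, "d": [-0.384, 0.012, 0], "rotvec": [0, 0, -0.1299]},
  {"finger_gap": 0.07, "d": [-0.384, 0.012, 0], "rotvec": [0, 0, -0.1299]},
  {"finger_gap": 0.07, "d": [-0.384, 0.012, 0], "rotvec": [0, 0, -0.1299]},
  {"finger_gap": 0.07, "d": [-0.384, 0.012, 0], "rotvec": [0, 0, -0.1299]},
  {"finger_gap": 0.07, "d": [-0.384, 0.012, 0], "rotvec": [0, 0, -0.1299]},
  {"finger_gap": 0.07, "d": [-0.384, 0.012, 0], "rotvec": [0, 0, -0.1299]},
])

```text
t: 6.72
tool_pos: [0.5176, -0.1318, 0.2379]
tool_rot: [-1.975, -2.442, -0.001]
contact_force: [-0.3, 0.7, 0.6]
opening: 0.0702
grip_force: 0.0
```

Run:
```python
from h import *
ims={c:save(c,c+"3.png") for c in("top","side")}
for c in ims: print(c,[(round(r["p"],2),r["xy"],atz(c,r["xy"],.11).round(4)) for r in ctrl.tip_of(c,"window")])
D=dts(ims)
for cs in(["top"],["side"],["top","side"]): print("gauge",cs,fit([.5037,.2192,.006],GM,{c:D[c] for c in cs}))
print("drift side",[(round(r["p"],2),r["xy"]) for r in ctrl.tip_of("side","drift")])
cv2.imwrite("pics/c3.png",np.vstack([cv2.resize(ims["top"][200:280,130:260,::-1],(520,320),interpolation=cv2.INTER_CUBIC)]+[cv2.resize(ims["side"][240:305,220:350,::-1],(520,260),interpolation=cv2.INTER_CUBIC)]))
rel([.518,-.1317,.24],0.21)
```

```text
top [(0.86, [201.1, 234.1], array([0.5044, 0.2177, 0.11  ]))]
side [(0.98, [276.7, 286.3], array([0.505 , 0.2182, 0.11  ]))]
gauge ['top'] (array([0.5037917 , 0.21934663, 0.00777816]), np.float64(0.1266050636768341))
gauge ['side'] (array([ 0.50384073,  0.21719415, -0.00481074]), np.float64(1.8265612125396729))
gauge ['top', 'side'] (array([0.50377538, 0.2192782 , 0.00565592]), np.float64(1.0659432411193848))
drift side [(0.87, [313.8, 154.4]), (0.86, [326.1, 226.2]), (0.7, [386.1, 173.6]), (0.69, [406.0, 189.4]), (0.67, [381.1, 165.7])]
t 6.97 row [ 0.      0.0002 -0.0017] [ 0.0002 -0.0001  0.0018] F [ 0.4 -0.7  0.2]
```

View pics/c3.png

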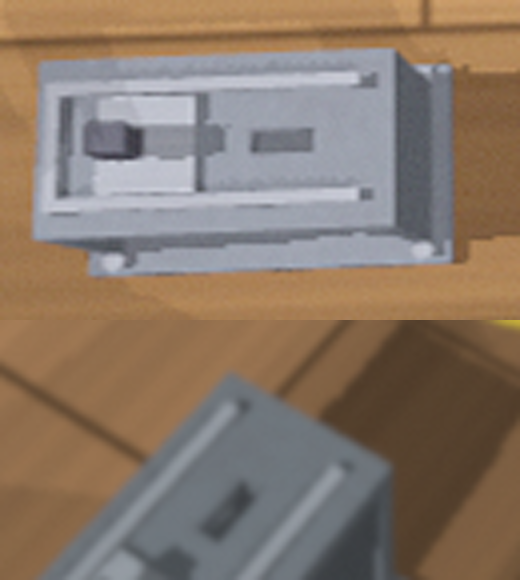

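Call:
advance([
  {"finger_gap": 0.05, "d": [0, 0, 0.04]},
  {"finger_gap": 0.05, "d": [0, 0, 0.08]},
  {"finger_gap": 0.05, "d": [0, 0, 0.11]},
  {"finger_gap": 0.05, "d": [0, 0, 0.121]},
  {"finger_gap": 0.05, "d": [0, 0, 0.121]},
  {"finger_gap": 0.05, "d": [0, 0, 0.121]},
])

```text
t: 7.47
tool_pos: [0.5181, -0.1327, 0.1181]
tool_rot: [1.975, 2.442, 0.0]
contact_force: [0.5, 0.3, -0.3]
opening: 0.0504
grip_force: 0.0
```

Call:
advance([
  {"finger_gap": 0},
  {"finger_gap": 0},
  {"finger_gap": 0},
  {"finger_gap": 0},
  {"finger_gap": 0},
  {"finger_gap": 0},
  {"finger_gap": 0},
], force=50)

```text
t: 8.05
tool_pos: [0.519, -0.1335, 0.1197]
tool_rot: [1.974, 2.439, 0.002]
contact_force: [0.1, -0.8, 5.8]
opening: 0.0136
grip_force: 49.6
```

Run:
```python
from h import *
ims={c:cv2.imread(f"pics/{c}3.png")[:,:,::-1].copy() for c in("top","side")}
WM=rect(.005,-.014,.014,.11)
for lo in(15,30):
  D=dts(ims,lo,lo*2)
  for cs in(["top"],["side"],["top","side"]): print("win",lo,cs,fit([.504,.2185,.006],WM,{c:D[c] for c in cs},(.004,.005,.1)))
```

```text
win 15 ['top'] (array([ 0.50330663,  0.21961105, -0.00610501]), np.float64(0.09894516319036484))
win 15 ['side'] (array([ 0.50344651,  0.21898915, -0.01194037]), np.float64(0.34624162316322327))
win 15 ['top', 'side'] (array([ 0.50335488,  0.21955185, -0.00931833]), np.float64(0.23269976675510406))
win 30 ['top'] (array([ 0.50330735,  0.21961881, -0.00603192]), np.float64(0.09896904975175858))
win 30 ['side'] (array([0.50360105, 0.21960275, 0.04559901]), np.float64(0.4464418590068817))
win 30 ['top', 'side'] (array([0.50344165, 0.21967901, 0.01147373]), np.float64(0.28419920802116394))
```

Call:
advance([
  {"finger_gap": 0, "d": [0, 0, -0.02]},
  {"finger_gap": 0, "d": [0, 0, -0.05]},
  {"finger_gap": 0, "d": [0, 0, -0.09]},
  {"finger_gap": 0, "d": [0, 0, -0.13]},
  {"finger_gap": 0, "d": [0, 0, -0.165]},
  {"finger_gap": 0, "d": [0, 0, -0.165]},
  {"finger_gap": 0, "d": [0, 0, -0.165]},
])

```text
t: 8.63
tool_pos: [0.5188, -0.1334, 0.2853]
tool_rot: [1.973, 2.438, 0.003]
contact_force: [-0.1, -0.0, -3.0]
opening: 0.0135
grip_force: 52.0
```

Run:
```python
from h import *
rel([.5035,.2195,.285],0.005)
```

```text
t 8.63 row [ 0.3483  0.0586 -0.0005] [0.005  0.0026 0.2049] F [-0.1 -0.  -3. ]
```

Converted, 0.205 rad / 1.5708 = 0.1305.

Call:
advance([
  {"finger_gap": 0, "d": [0.03, 0.005, 0], "rotvec": [0, 0, 0.0127]},
  {"finger_gap": 0, "d": [0.06, 0.01, 0], "rotvec": [0, 0, 0.0255]},
  {"finger_gap": 0, "d": [0.09, 0.015, 0], "rotvec": [0, 0, 0.0382]},
  {"finger_gap": 0, "d": [0.12, 0.02, 0], "rotvec": [0, 0, 0.0509]},
  {"finger_gap": 0, "d": [0.15, 0.025, 0], "rotvec": [0, 0, 0.0637]},
  {"finger_gap": 0, "d": [0.18, 0.03, 0], "rotvec": [0, 0, 0.0764]},
  {"finger_gap": 0, "d": [0.21, 0.035, 0], "rotvec": [0, 0, 0.0891]},
  {"finger_gap": 0, "d": [0.24, 0.04, 0], "rotvec": [0, 0, 0.1019]},
  {"finger_gap": 0, "d": [0.27, 0.045, 0], "rotvec": [0, 0, 0.1146]},
  {"finger_gap": 0, "d": [0.3, 0.05, 0], "rotvec": [0, 0, 0.121]},
  {"finger_gap": 0, "d": [0.325, 0.055, 0], "rotvec": [0, 0, 0.1273]},
  {"finger_gap": 0, "d": [0.34, 0.057, 0], "rotvec": [0, 0, 0.1305]},
  {"finger_gap": 0, "d": [0.348, 0.0585, 0], "rotvec": [0, 0, 0.1305]},
  {"finger_gap": 0, "d": [0.348, 0.0585, 0], "rotvec": [0, 0, 0.1305]},
  {"finger_gap": 0, "d": [0.348, 0.0585, 0], "rotvec": [0, 0, 0.1305]},
])

```text
t: 9.88
tool_pos: [0.5018, 0.2191, 0.2805]
tool_rot: [-2.215, -2.227, 0.005]
contact_force: [0.0, -0.4, -2.2]
opening: 0.0131
grip_force: 51.8
```

Call:
advance([
  {"finger_gap": 0, "d": [0, 0, 0.03]},
  {"finger_gap": 0, "d": [0, 0, 0.05]},
  {"finger_gap": 0, "d": [0, 0, 0.056]},
  {"finger_gap": 0, "d": [0, 0, 0.056]},
  {"finger_gap": 0, "d": [0, 0, 0.056]},
  {"finger_gap": 0, "d": [0, 0, 0.056]},
])

```text
t: 10.38
tool_pos: [0.5033, 0.2193, 0.2281]
tool_rot: [2.216, 2.225, 0.004]
contact_force: [-0.5, 0.3, -2.0]
opening: 0.0131
grip_force: 51.7
```

Run:
```python
from h import *
ims={c:save(c,c+"4.png") for c in("top","side")}
o=ctrl.get_obs();print(o["tool_pos"].round(4),o["tool_rot"].round(4))
cv2.imwrite("pics/c4.png",np.hstack([cv2.resize(ims["top"][190:290,160:260,::-1],(400,400),interpolation=cv2.INTER_CUBIC)]+[cv2.resize(ims["side"][180:310,220:350,::-1],(400,400),interpolation=cv2.INTER_CUBIC)]))
```

```text
[0.5034 0.2196 0.2283] [2.2152 2.2255 0.0043]
```

View pics/c4.png

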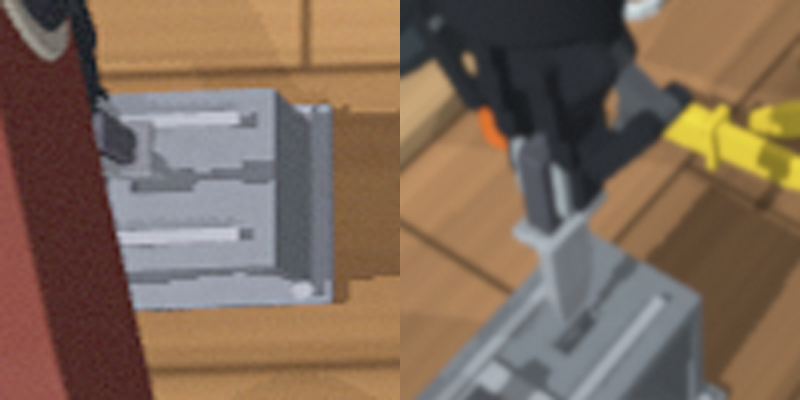

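Add to h.py:
```python
def box(hx,hy,z,hx2,hy2,z2): return np.vstack([seg(np.array([a*hx,b*hy,z]),np.array([a*hx2,b*hy2,z2])) for a in(-1,1) for b in(-1,1)])
BM=np.vstack([rect(.011,-.02,.02,0),rect(.011,-.02,.02,.006),box(.004,.013,0,.004,.013,-.05),box(.004,.013,-.05,.0015,.0085,-.075)])
CM=np.vstack([rect(.011,-.02,.02,.006)]); CM=CM[CM[:,1]<-.004]
```

Run:
```python
from h import *
ims={c:cv2.imread(f"pics/{c}4.png")[:,:,::-1].copy() for c in("top","side")}
D=dts(ims,30,60)
p0=[.5034,.2196,.005]
for z in(.2025,.2045,.2065):
  print(z,"side",fit(p0,BM+[0,0,z],{"side":D["side"]},(.004,.005,.05)),"top",fit(p0,CM+[0,0,z],{"top":D["top"]},(.004,.005,.05)))
print([(r["p"],r["xy"]) for r in ctrl.tip_of("side","drift")],proj("side",[.5034,.2196,.2045]))
v=[]
for c,M,(x0,y0,w) in(("top",CM,(160,190,100)),("side",BM,(230,180,100))):
    v.append(cv2.resize(ims[c][y0:y0+w,x0:x0+w,::-1],(400,400),interpolation=cv2.INTER_CUBIC))
    for q in proj(c,W(p0,M+[0,0,.2045])): 
        a=((q+.5-[x0,y0])*4).astype(int); cv2.circle(v[-1],tuple(map(int,a)),0,(0,0,255),-1)
    for q in proj(c,W([.5035,.2195,.004],rect(.005,-.014,.014,.11))): 
        a=((q+.5-[x0,y0])*4).astype(int); cv2.circle(v[-1],tuple(map(int,a)),0,(0,255,0),-1)
cv2.imwrite("pics/o4.png",np.hstack(v))
```

```text
0.2025 side (array([0.50521602, 0.21895882, 0.08358468]), np.float64(1.264685034751892)) top (array([0.50169791, 0.22132511, 0.06904723]), np.float64(0.27562275528907776))
0.2045 side (array([0.50418549, 0.21991745, 0.08304669]), np.float64(1.2675071954727173)) top (array([0.50136757, 0.22082097, 0.06835993]), np.float64(0.2721015214920044))
0.2065 side (array([0.50316767, 0.22082723, 0.07880977]), np.float64(1.269818663597107)) top (array([0.50108809, 0.22030755, 0.06762801]), np.float64(0.26846325397491455))
[(0.91, [408.2, 191.7]), (0.8, [367.0, 216.0]), (0.57, [324.5, 223.6])] [[271.83259227 250.30244012]]
```

View pics/o4.png

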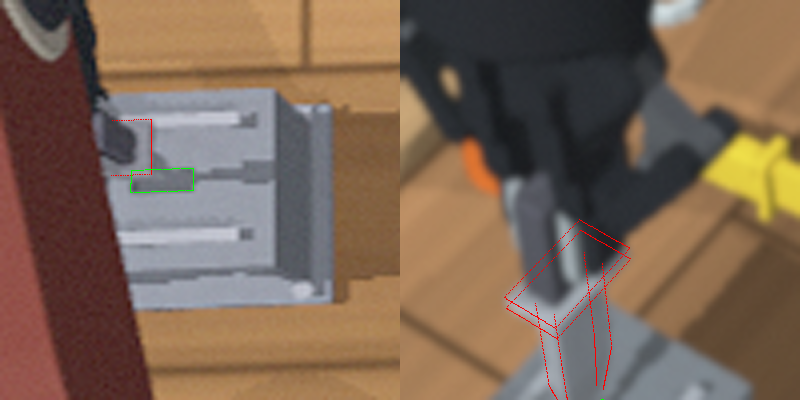

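Add to h.py:
```python
def L(*pts): return np.vstack([seg(np.array(a,float),np.array(b,float),50) for a,b in zip(pts[:-1],pts[1:])])
a,b=.011,.02;h,k=.004,.013;t,s_=.0015,.0085
VIS={"side":np.vstack([L((-a,-b,0),(-a,b,0),(a,b,0)),L((-a,-b,0),(-a,-b,.006)),L((a,b,0),(a,b,.006)),L((-a,-b,.006),(-a,-b*.8,.006))]+
     [L((-h,-k,-.006),(-h,-k,-.05),(-t,-s_,-.075)),L((-h,k,-.006),(-h,k,-.05),(-t,s_,-.075),(-t,-s_,-.075)),L((h,k,-.006),(h,k,-.05),(t,s_,-.075))]*2),
 "top":np.vstack([L((-a,-.005,.006),(-a,-b,.006),(a,-b,.006),(a,-.012,.006))])}
def W6(p,M): return R.from_euler("ZYX",[p[2],p[4],p[5]]).apply(M)+[p[0],p[1],p[3]]
def cost6(p,D,q0,sg,cap=2.5,wt=(1,.5)):
    t=(((np.array(p)-q0)/sg)**2).sum()*.02
    for c,w in zip(("side","top"),wt):
        uv=(proj(c,W6(p,VIS[c]))+.5)*S-.5
        d=cv2.remap(D[c],*(uv[:,i].astype(np.float32).reshape(-1,1) for i in(0,1)),cv2.INTER_LINEAR,borderMode=cv2.BORDER_REPLICATE)
        t+=w*np.minimum(d,cap).mean()
    return t
def fit6(q0,D,wt=(1,.5)):
    q0=np.array(q0);sg=np.array([.003,.003,.06,.0015,.03,.03]);rng=np.random.default_rng(1)
    C=[q0+rng.normal(size=6)*sg for _ in range(800)];C.sort(key=lambda p:cost6(p,D,q0,sg,4,wt))
    rs=[minimize(cost6,p,(D,q0,sg,2.5,wt),method="Nelder-Mead",options=dict(initial_simplex=p+np.vstack([np.zeros(6),np.diag(sg)*.5]),maxiter=1500,xatol=1e-5,fatol=1e-4)) for p in C[:6]]
    rs.sort(key=lambda r:r.fun);return [(r.x.round(4),round(r.fun,3)) for r in rs[:3]]
def overlay(ims,p,win,name,x0=(165,190),s0=(230,215),w=80):
    v=[]
    for c,o in(("top",x0),("side",s0)):
        v.append(cv2.resize(ims[c][o[1]:o[1]+w,o[0]:o[0]+w,::-1],(400,400),interpolation=cv2.INTER_CUBIC))
        for P,col in((W6(p,VIS[c]),(0,0,255)),(W(win,rect(.005,-.014,.014,.11)),(0,255,0))):
            for q in proj(c,P): cv2.circle(v[-1],tuple(int(i) for i in (q+.5-o)*400/w),0,col,-1)
    cv2.imwrite("pics/"+name,np.hstack(v))
```

Run:
```python
from h import *
ims={c:cv2.imread(f"pics/{c}4.png")[:,:,::-1].copy() for c in("top","side")}
for lo in(15,30):
    D=dts(ims,lo,2*lo)
    for wt in((1,.5),(1,0),(.5,1)):
        r=fit6([.5034,.2205,.03,.2045,0,0],D,wt);print(lo,wt,r[0],r[1])
    if lo==15: best=fit6([.5034,.2205,.03,.2045,0,0],D)[0][0]
overlay(ims,best,[.5035,.2195,.004],"o5.png")
```

```text
15 (1, 0.5) (array([ 0.5026,  0.2201,  0.0107,  0.2054, -0.0218, -0.011 ]), np.float64(0.391)) (array([ 0.5026,  0.2201,  0.0082,  0.2054, -0.0193, -0.0105]), np.float64(0.392))
15 (1, 0) (array([0.5047, 0.2191, 0.0492, 0.2048, 0.0036, 0.0006]), np.float64(0.269)) (array([0.5047, 0.2191, 0.0487, 0.2047, 0.0038, 0.0006]), np.float64(0.269))
15 (0.5, 1) (array([ 0.5025,  0.2202,  0.0157,  0.205 , -0.0211, -0.0103]), np.float64(0.347)) (array([ 0.5025,  0.2202,  0.0125,  0.2052, -0.0144, -0.0065]), np.float64(0.348))
30 (1, 0.5) (array([ 0.5026,  0.2205, -0.0095,  0.2047,  0.0314,  0.0058]), np.float64(1.002)) (array([ 0.5027,  0.2205, -0.0107,  0.2047,  0.0315,  0.0052]), np.float64(1.002))
30 (1, 0) (array([0.5046, 0.2198, 0.0161, 0.2047, 0.0569, 0.0127]), np.float64(0.827)) (array([ 0.5028,  0.2203, -0.033 ,  0.2043,  0.0328,  0.0044]), np.float64(0.838))
30 (0.5, 1) (array([0.5022, 0.2209, 0.0228, 0.2042, 0.018 , 0.003 ]), np.float64(0.721)) (array([0.5022, 0.2209, 0.0229, 0.2043, 0.0194, 0.0036]), np.float64(0.721))
```

View pics/o5.png

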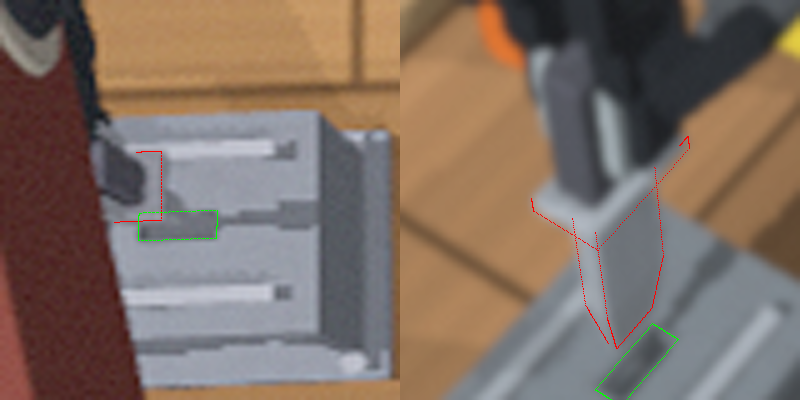

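Call:
advance([
  {"finger_gap": 0, "d": [-0.0005, 0.0003, 0.01]},
  {"finger_gap": 0, "d": [-0.0005, 0.0003, 0.018]},
  {"finger_gap": 0, "d": [-0.0005, 0.0003, 0.024]},
  {"finger_gap": 0, "d": [-0.0005, 0.0003, 0.027]},
  {"finger_gap": 0, "d": [-0.0005, 0.0003, 0.027]},
  {"finger_gap": 0, "d": [-0.0005, 0.0003, 0.027]},
])

```text
t: 11.03
tool_pos: [0.5024, 0.2191, 0.1988]
tool_rot: [-2.215, -2.227, 0.002]
contact_force: [0.8, 0.4, -2.4]
opening: 0.0133
grip_force: 51.9
```

Run:
```python
from h import *
ims={c:save(c,c+"5.png") for c in("top","side")}
o=ctrl.get_obs();p=o["tool_pos"];print(p.round(4),o["contact_force"].round(1),o["wrist_torque"].round(2))
q0=[p[0],p[1]+.0006,.02,p[2]-.0233,0,0]
for lo in(15,30):
    D=dts(ims,lo,2*lo)
    for wt in((1,.5),(1,0),(.5,1)):
        r=fit6(q0,D,wt);print(lo,wt,r[0],r[1])
        if lo==15 and wt==(1,.5): best=r[0][0]
overlay(ims,best,[.5035,.2195,.004],"o6.png",s0=(235,230),w=66)
```

```text
[0.5028 0.2192 0.1995] [ 0.7  0.7 -1.6] [-0.03  0.    0.05]
15 (1, 0.5) (array([ 5.022e-01,  2.186e-01,  4.000e-04,  1.759e-01, -1.210e-02,
        7.500e-03]), np.float64(0.362)) (array([ 0.5014,  0.22  ,  0.0187,  0.1767, -0.0171, -0.0062]), np.float64(0.369))
15 (1, 0) (array([0.5032, 0.2188, 0.0364, 0.1763, 0.0023, 0.0061]), np.float64(0.207)) (array([ 0.502 ,  0.2191,  0.0095,  0.1762, -0.013 ,  0.0034]), np.float64(0.212))
15 (0.5, 1) (array([ 0.5022,  0.2183, -0.009 ,  0.176 , -0.0084,  0.013 ]), np.float64(0.394)) (array([ 0.5011,  0.2205,  0.0292,  0.1768, -0.018 , -0.0107]), np.float64(0.394))
30 (1, 0.5) (array([ 0.5024,  0.2185, -0.0186,  0.1754, -0.0152,  0.0064]), np.float64(0.776)) (array([ 0.5024,  0.2185, -0.018 ,  0.1755, -0.0149,  0.0077]), np.float64(0.777))
30 (1, 0) (array([0.5033, 0.2189, 0.0262, 0.1765, 0.0041, 0.004 ]), np.float64(0.561)) (array([0.5033, 0.2188, 0.0252, 0.1765, 0.0041, 0.0039]), np.float64(0.561))
30 (0.5, 1) (array([ 0.5025,  0.2184, -0.0235,  0.1755, -0.0125,  0.0066]), np.float64(0.658)) (array([ 0.5024,  0.2184, -0.0219,  0.1755, -0.0131,  0.0084]), np.float64(0.658))
```

View pics/o6.png

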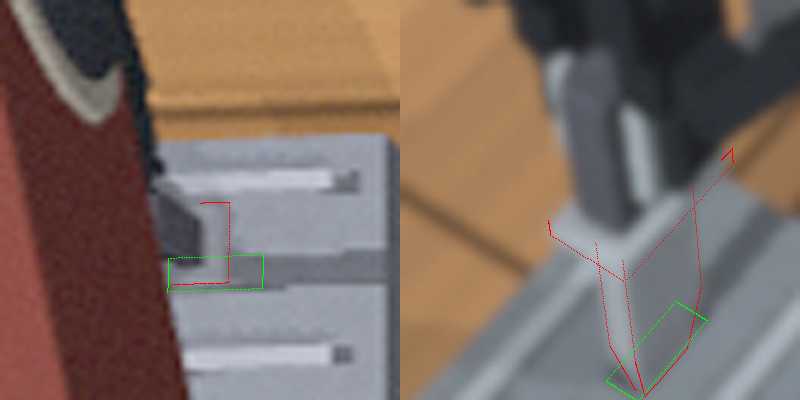

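Call:
advance([
  {"finger_gap": 0, "d": [0.0005, 0.0006, 0]},
  {"finger_gap": 0, "d": [0.0005, 0.0006, 0.005]},
  {"finger_gap": 0, "d": [0.0005, 0.0006, 0.009]},
  {"finger_gap": 0, "d": [0.0005, 0.0006, 0.012]},
  {"finger_gap": 0, "d": [0.0005, 0.0006, 0.012]},
  {"finger_gap": 0, "d": [0.0005, 0.0006, 0.012]},
])

```text
t: 11.63
tool_pos: [0.503, 0.2195, 0.1868]
tool_rot: [-2.216, -2.227, 0.001]
contact_force: [-0.7, -0.3, -1.6]
opening: 0.0134
grip_force: 51.9
```

Call:
advance([
  {"finger_gap": 0, "d": [0, 0, 0.002]},
  {"finger_gap": 0, "d": [0, 0, 0.004]},
  {"finger_gap": 0, "d": [0, 0, 0.004]},
  {"finger_gap": 0, "d": [0, 0, 0.004]},
])

```text
t: 11.97
tool_pos: [0.5031, 0.2195, 0.183]
tool_rot: [-2.216, -2.227, 0.001]
contact_force: [-0.1, -0.4, -1.7]
opening: 0.0132
grip_force: 51.9
```

Call:
advance([
  {"finger_gap": 0, "d": [0, 0, 0.002]},
  {"finger_gap": 0, "d": [0, 0, 0.004]},
  {"finger_gap": 0, "d": [0, 0, 0.006]},
  {"finger_gap": 0, "d": [0, 0, 0.006]},
  {"finger_gap": 0, "d": [0, 0, 0.006]},
])

```text
t: 12.38
tool_pos: [0.5031, 0.2195, 0.1769]
tool_rot: [-2.216, -2.227, 0.001]
contact_force: [0.1, -0.7, -2.6]
opening: 0.0132
grip_force: 51.8
```

```bash
python3 -c "
from h import *
o=ctrl.get_obs();print(o['contact_force'].round(1),o['wrist_torque'].round(2),o['opening'])"
```

```text
[ 0.1 -0.7 -2.6] [-0.19 -0.02 -0.01] 0.013186334918657736
```

Call:
advance([
  {"finger_gap": 0, "d": [0, 0, 0.004]},
  {"finger_gap": 0, "d": [0, 0, 0.008]},
  {"finger_gap": 0, "d": [0, 0, 0.012]},
  {"finger_gap": 0, "d": [0, 0, 0.012]},
  {"finger_gap": 0, "d": [0, 0, 0.012]},
])

```text
t: 12.8
tool_pos: [0.503, 0.2195, 0.1646]
tool_rot: [-2.216, -2.227, 0.001]
contact_force: [1.1, -0.6, -2.8]
opening: 0.0131
grip_force: 51.7
```

Call:
advance([
  {"finger_gap": 0, "d": [0, 0, 0.004]},
  {"finger_gap": 0, "d": [0, 0, 0.008]},
  {"finger_gap": 0, "d": [0, 0, 0.0115]},
  {"finger_gap": 0, "d": [0, 0, 0.0115]},
  {"finger_gap": 0, "d": [0, 0, 0.0115]},
  {"finger_gap": 0, "d": [0, 0, 0.0115]},
  {"finger_gap": 0, "d": [0, 0, 0.0115]},
])

```text
t: 13.38
tool_pos: [0.503, 0.2196, 0.1536]
tool_rot: [-2.216, -2.227, 0.001]
contact_force: [0.6, -1.1, -3.2]
opening: 0.0135
grip_force: 51.7
```

Run:
```python
from h import *
ims={c:save(c,c+"7.png") for c in("top","side")}
o=ctrl.get_obs();p=o["tool_pos"];print(p.round(4),o["contact_force"].round(1),o["wrist_torque"].round(2))
cv2.imwrite("pics/c7.png",np.hstack([cv2.resize(ims["top"][190:290,130:260,::-1],(400,308),interpolation=cv2.INTER_CUBIC)]+[cv2.resize(ims["side"][210:310,220:350,::-1],(400,308),interpolation=cv2.INTER_CUBIC)]))
```

```text
[0.5031 0.2195 0.1537] [ 0.6 -2.5 -3.1] [-0.4   0.06  0.04]
```

View pics/c7.png

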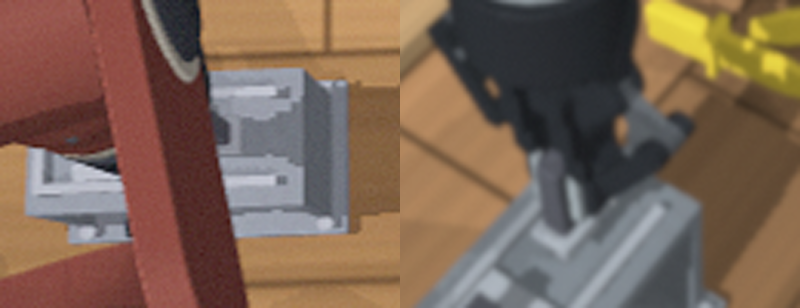

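```bash
python3 -c "
from station import ctrl
print(ctrl.finish_job())"
```

```text
the job is handed in; nothing more can be done
None
```

The job is handed in: the cover is back at its stop, and the drift is held still and upright in the window, its collar about 20 mm above the plate by the tool height. The hand-in call returned no verdict.

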